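# Reload the desiccator, shut its lid and clamp it with the button lever

### The arm

A 7-joint arm with a two-finger parallel gripper is mounted at the origin on the work surface. World frame = base frame: x ahead of the robot, y to its left, z up, the work surface at z = 0. Lengths are in m, angles in rad, forces in N, time in s.
With the tool pointing down it reaches from about 0.425 to 0.8 m from the base axis. Payload 8.3 kg.
Tool frame: the origin (TCP) lies between the finger pads; the fingertips stand 11 mm ahead of it and the grasp point (between the pads) lies 8 mm behind it; z points along the fingers, y is the line along which they close (so a half turn about z gives the same grasp; the last joint's range is limited). The gripper opens to 85 mm and grips with 20 to 120 N. Pads are 22 mm wide; open, the fingers measure 114 mm over their backs; the gripper's body (76 mm by 85 mm) begins 54 mm behind the grasp point. The pads swing forward as they close: fully open they stand 13 mm farther back than shut.
Start: joints at [1.069, 0.383, 0.016, 1.37, -0.006, 1.388, -0.046], TCP at [0.266, -0.566, 0.242] pointing down, gripper open.
Joint ranges: [-2.95, 2.95], [-0.25, 2.06], [-1.52, 1.56], [0.18, 2.33], [-1.44, 4.58], [0.02, 2.06], [-3.01, 3.01]. Speed limits (rad/s): [2.39, 2.39, 3.01, 3.01, 3.14, 3.14, 3.14].

### API

Orientations are given as a unit quaternion [w, x, y, z].
In Python, from plant import * gives the robot as it stands.
- The arm moves only by the tool arm_command, never from a script. Its argument "deltas" is text: rows parted by semicolons, each of 7 numbers parted by spaces: the shift along the tool's x, y, z in m, then the turn, a rotation vector about the tool's x, y, z in rad, then the closure, from -1 (fully open) to 1 (shut). A call has 1 to 5 rows; each row shifts and turns the commanded pose from where the row before left it, along the tool's axes as they then stand; what a row does not reach is not made up. A row lasts 1/12 s, in which the tool goes at most 41.7 mm and 7.16 degrees, less where a joint would pass 70% of its speed; a pose out of reach is approached as far as the arm can. A call with a gripper value outside its range is refused whole. The fingers move at their own pace and stop on an object; the grip force is fixed at half the most. Time passes only in rows, so rows that do not move let the fingers close. It gives the time, the measured TCP pose, the force, the opening and the grip force at its end, in the units of the state.
- get_state(): the state, without advancing time (a new reading comes with each control period).
- camera(name): name is "scene" or "side" or "wrist"; returns a dict with "image" (420x560x3 uint8, red, green, blue), "z_map" (420x560 float32, m along the optical axis (not along the pixel's ray), 0 where there is no reading), "fovy" (degrees; the focal length in pixels is half the picture's height over the tangent of half this angle, whatever the lens; pixels are square), "cx", "cy" (the principal point, pixels), "k1" (the pictures are not rectified: a ray, as slopes to the right and down, at radius r is drawn at 1 + k1 r^2 times it, then the intrinsics apply), "world_from_camera" (4x4, takes a point from camera to world coordinates). Camera axes: x right, y up, looking along -z (the intrinsics and any distortion apply to the point x, -y, -z); pixel columns grow to the right and rows downward; lengths in m; the calibration is good to about 2 mm. A picture is of the moment at which its call begins.
- sign_off(): hands the job in; it is judged then, once.
The state is a dict: "clock": time; "qpos": joint angles; "joint_vel": joint speeds; "tau": joint torques, N m; "position": TCP position; "ee_rot": TCP orientation; "contact_force": force on the tool from outside, world axes, zero at the start; "torque": the same for the moment, N m; "finger_gap": opening from 0.0 (shut) to 1.0 (fully open); "grip_force": force on a finger pad.
Only numpy, scipy, OpenCV 4.12 (cv2) and the standard library are available. Lean on these libraries where they do the work, as an engineer would, in place of code of your own. Each camera call takes 0.05 s, during which the arm holds its last target. There are 200 camera calls.

### The job

Recharge the desiccator: take the spent drying cartridge out of its narrow bay and lay it the right way up in the steel tray, set the fresh cartridge from the bench into that bay, and stand every sample pot upright on the floor of the wide bay, each in a cell of its own. Only then swing the clear lid fully shut so that its tab snaps behind the rim, and last of all squeeze the release button in the side lever's grip and keep it squeezed while you swing the lever all the way down, so that it stays locked down with the button out again when you let go. Leave the wash bottle, the beaker and the tip box where they stand.

Things in the scene. Friction and masses are not known exactly. Their poses are not given: they have to be found in the camera images.
- dryer: Desiccator, fixed: white open box on a grey base plate, clear lid hinged on its +y side, lever outside its -y side. Origin: under the box's centre, at bench level; x away from the robot at yaw 0, z up. Box outside 210 x 210 mm, walls 5 mm thick, their tops 95 mm above the bench, inner floor 12 mm. A 4 mm divider at x = -32 mm, 57 mm above the bench, parts its two bays. Shut lid's top: 101 mm.
- cart_bay (a point): Centre of the floor of the desiccator's narrow cartridge bay, 66 mm in x by 200 mm in y; axes as the desiccator's; its origin is at x = -67 mm, y = 0, z = 12 mm of the desiccator.
- pot_bay (a point): Centre of the floor of the desiccator's wide pot bay, 130 mm in x by 200 mm in y; axes as the desiccator's. Crossed partitions, 4 mm thick and 26 mm tall, on its middle lines part it into four cells for one pot each, 63 mm (x) by 98 mm (y), centred at x = -33.5 and +33.5 mm, y = -51 and +51 mm from here.
- tray: Open steel tray for spent cartridges, fixed, 170 (x) x 190 (y) x 35 mm outside, walls and floor 4 mm thick. Origin: centre of its underside on the bench; x and y along its sides.
- spent_c (a point): Spent cartridge, starts in the narrow bay: white plastic block 50 (x) x 100 (y) x 36 mm with dark slots in its sides, and on top at its centre an upright grey rib to pinch by, 40 mm long in x, 14 mm thick in y, 34 mm tall (70 mm high in all); 0.16 kg. The point is its centre, 35 mm above its underside; z up.
- fresh_c (a point): Fresh cartridge, same make, size and rib as the spent one, 0.11 to 0.22 kg; starts on the bench on the robot's left, alone, outside desiccator and tray. The point is its centre, 35 mm above its underside; x along the rib (40 mm), y along the 100 mm side.
- lid (a joint): Lid angle: 0 fully shut, 1.65 to 1.85 at the start (open, leaning out to the box's +y side). Clear plate with grey edges, 214 (along the hinge) x 212 x 6 mm. The hinge is stiff (about 0.4 N m): the lid stays where it is left. The last 0.07 rad need a push of about 5 to 15 N near the free edge for the sprung tab to snap over the rim, which then holds the lid.
- lid_hinge (a point): Point on the lid's hinge line, half-way along it, at the lid's underside; the lid turns about the desiccator's x axis here.
- lid_edge (a point): Middle of the lid's free edge, on its outer face (the top face when shut), 212 mm from the hinge. The tab hangs here, 56 mm wide.
- lever (a joint): Clamp lever angle: 0 up (10 degrees from upright), 1.32 all the way down (nearly level, grip towards the desiccator's -x); swings in the desiccator's x-z plane; starts at 0 to 0.06; sprung upward, about 6 N at the grip. Teeth 0.31 rad apart lock it both ways unless the release button is held in; swung to the stop at 1.32 and let go, it settles locked at about 1.24.
- lever_hinge (a point): Point on the lever's hinge axis (along the desiccator's y), in the lever's mid-plane, 105 mm above the bench.
- lever_grip (a point): Centre of the lever's black grip, 165 mm from the hinge axis: the grip is 100 mm long along the lever (115 to 215 mm from the axis), 26 mm thick along the desiccator's y and 26 mm across.
- release (a joint): Travel of the release button (m): 0 out, 0.006 in; lever free above 0.005. Grey paddle 70 x 18 mm in the grip's -y side, centred on the grip, 7 mm proud (33 mm over grip and paddle, 27 mm squeezed); goes in along the desiccator's +y; about 9 N fully in: pinching the grip along y presses it. The grip can be pinched from above; the lever turns between the finger pads.
- pot1_c (a point): A sample pot, if present this time (two to four of them stand on the bench on the robot's right): squat white screw-cap pot with a paper band, 50 mm in diameter, 60 mm high, 0.08 to 0.15 kg, all alike. The point lies at its centre, 30 mm above its underside; z is its axis.
- pot2_c (a point): A sample pot, if present this time (two to four of them stand on the bench on the robot's right): squat white screw-cap pot with a paper band, 50 mm in diameter, 60 mm high, 0.08 to 0.15 kg, all alike. The point lies at its centre, 30 mm above its underside; z is its axis.
- pot3_c (a point): A sample pot, if present this time (two to four of them stand on the bench on the robot's right): squat white screw-cap pot with a paper band, 50 mm in diameter, 60 mm high, 0.08 to 0.15 kg, all alike. The point lies at its centre, 30 mm above its underside; z is its axis.
- pot4_c (a point): A sample pot, if present this time (two to four of them stand on the bench on the robot's right): squat white screw-cap pot with a paper band, 50 mm in diameter, 60 mm high, 0.08 to 0.15 kg, all alike. The point lies at its centre, 30 mm above its underside; z is its axis.
- washbottle: Bystander: white wash bottle with a grey cap, 64 mm in diameter, 170 mm high; origin under its centre.
- beaker: Bystander: glass beaker, 76 mm in diameter, 100 mm high; origin under its centre.
- tipbox: Bystander: orange pipette-tip box with a clear cover, 82 x 122 x 79 mm; origin under its centre.
Things that resemble listed ones, but are neither listed nor needed, are in the scene too. What is shaped like the part that bears spent_c but blue or pink is not meant.

How it is judged:
On the way, in this order (a step that is already met when the one before it is completed fails the run):
1. the spent cartridge lies in the tray, the fresh one in its bay, and every pot stands in the wide bay (x of spent_c in the frame of tray between -0.085 and 0.085 m and y of spent_c in the frame of tray between -0.095 and 0.095 m and height (world z) of spent_c below 0.06 m and angle between each of spent_c, pot1_c, pot2_c, pot3_c, pot4_c's own z axis and vertical below 0.15 rad and x of fresh_c in the frame of dryer between -0.085 and -0.048 m and y of fresh_c in the frame of dryer between -0.06 and 0.06 m and z of fresh_c in the frame of dryer below 0.056 m and angle between fresh_c's own z axis and vertical below 0.12 rad and x of pot1_c in the frame of dryer between -0.012 and 0.085 m and y of pot1_c in the frame of dryer between -0.085 and 0.085 m and z of each of pot1_c, pot2_c, pot3_c, pot4_c in the frame of dryer below 0.052 m and x of pot2_c in the frame of dryer between -0.012 and 0.085 m and y of pot2_c in the frame of dryer between -0.085 and 0.085 m and x of pot3_c in the frame of dryer between -0.012 and 0.085 m and y of pot3_c in the frame of dryer between -0.085 and 0.085 m and x of pot4_c in the frame of dryer between -0.012 and 0.085 m and y of pot4_c in the frame of dryer between -0.085 and 0.085 m), for 0.2 s.
2. after that, the lid is fully shut, its tab behind the rim (value of joint lid below 0.025 rad), for 0.2 s.
3. after that, the lever is swung part-way down with its button held in (value of joint release above 0.004 m and value of joint lever above 0.3 rad), for 0.1 s.
4. the lever is locked down with the button out again (value of joint lever above 1.2 rad and value of joint release below 0.002 m), for 0.2 s.
At the end, for the whole second after the job is handed in: Spent cartridge level in the tray; fresh one down level in the narrow bay; every pot upright (within 0.15 rad) on the wide bay's floor; lid within 0.025 rad of shut; lever past 1.2 rad with its button out (under 2 mm); all at rest (all of step 1 and all of step 4 and value of joint lid below 0.025 rad and linear speed of each of spent, fresh, pot1, pot2, pot3, pot4 below 0.03 m/s); the robot touches nothing.
It fails at once if the wash bottle is pushed more than 30 mm (distance of washbottle from where it was at the start of the episode above 0.03 m).
It fails at once if the beaker is pushed more than 30 mm (distance of beaker from where it was at the start of the episode above 0.03 m).
It fails at once if the tip box is pushed more than 30 mm (distance of tipbox from where it was at the start of the episode above 0.03 m).
Of pot1, pot2, pot3, pot4 only 2 to 4 are there at a start; the rules pass over those that are not, and their reading is None.
At some moment in a run one of pot1, pot2, pot3, pot4, fresh may be knocked a few centimetres aside while the robot is not near it.
It also fails if it takes over 210 s, if anything falls off the work surface, if the arm or the gripper's body presses on something with over 40 N, if the wrist force passes 120 N, or if a joint passes its speed limit or range.

## Working session

There is one attempt and no reset: what is moved stays moved. The work goes in short steps, Python scripts to look and compute and a tool call to move; the robot and the scene stay as the last step left them, time stands still between calls to the robot, and variables do not carry over. Pictures are saved under pics/ and viewed, at most 14 in all, crops included, and the job is handed in when it is done.

Besides the shell and the picture viewer there is one more tool, called in YAML: its name, and indented under it one key for each argument. arm_command: Moves the arm, as the interface text tells. Its arguments: {"type":"object","properties":{"deltas":{"type":"string"}},"required":["deltas"]}

```bash
ls; mkdir -p pics; cat > h.py <<'E'
from plant import *
import numpy as np, cv2
from scipy.spatial.transform import Rotation as R
def K(c):
    h=c["image"].shape[0]; return h/2/np.tan(np.radians(c["fovy"])/2)
def rays(c,uv):
    uv=np.atleast_2d(uv).astype(float); f=K(c)
    d=(uv-[c["cx"],c["cy"]])/f; s=d.copy()
    for _ in range(10): s=d/(1+c["k1"]*(s**2).sum(1,keepdims=True))
    T=np.array(c["world_from_camera"]); r=np.c_[s[:,0],-s[:,1],-np.ones(len(s))]
    return T[:3,3], r@T[:3,:3].T
def onplane(c,uv,z):
    o,r=rays(c,uv); return o+r*((z-o[2])/r[:,2])[:,None]
def cloud(c):
    h,w=c["z_map"].shape; u,v=np.meshgrid(np.arange(w),np.arange(h))
    o,r=rays(c,np.c_[u.ravel(),v.ravel()]); return (o+r*c["z_map"].reshape(-1,1)).reshape(h,w,3)
def proj(c,p):
    T=np.array(c["world_from_camera"]); q=(np.atleast_2d(p)-T[:3,3])@T[:3,:3]
    s=np.c_[q[:,0],-q[:,1]]/-q[:,2:]; return s*(1+c["k1"]*(s**2).sum(1,keepdims=True))*K(c)+[c["cx"],c["cy"]]
def snap(n,name):
    c=camera(n); cv2.imwrite(f"pics/{name}.png",c["image"][:,:,::-1]); np.save(f"pics/{name}.npy",c,allow_pickle=True); return c
def load(name): return np.load(f"pics/{name}.npy",allow_pickle=True).item()
E
python3 - <<'E'
from h import *
a=snap("scene","scene0"); b=snap("side","side0")
for c in (a,b): print(c["fovy"],c["cx"],c["cy"],c["k1"],np.round(c["world_from_camera"],3).tolist())
s=get_state(); print({k:np.round(v,3).tolist() for k,v in s.items()})
E
```

```text
pics
42.657269033874876 272.4593913136487 199.70491320874564 0.022616460910397686 [[-0.18, -0.794, 0.58, 1.39], [0.984, -0.144, 0.109, 0.128], [-0.003, 0.591, 0.807, 1.341], [0.0, 0.0, 0.0, 1.0]]
55.20788050580239 278.92006243739706 212.3397648854812 0.0033037773256079485 [[-0.979, 0.156, -0.129, 0.394], [-0.203, -0.764, 0.613, 0.641], [-0.003, 0.626, 0.78, 1.032], [0.0, 0.0, 0.0, 1.0]]
{'clock': 0.1, 'qpos': [1.069, 0.384, 0.016, 1.371, -0.006, 1.388, -0.047], 'joint_vel': [0.001, -0.002, 0.001, -0.004, 0.0, 0.001, 0.001], 'tau': [0.003, -62.913, 0.848, -37.276, 0.017, 0.01, 0.0], 'position': [0.265, -0.565, 0.241], 'ee_rot': [-0.001, 0.976, 0.218, -0.0], 'contact_force': [-0.034, -0.197, 0.003], 'torque': [-0.025, 0.046, -0.005], 'grip_force': 0.0, 'finger_gap': 1.0}
```

View pics/scene0.png

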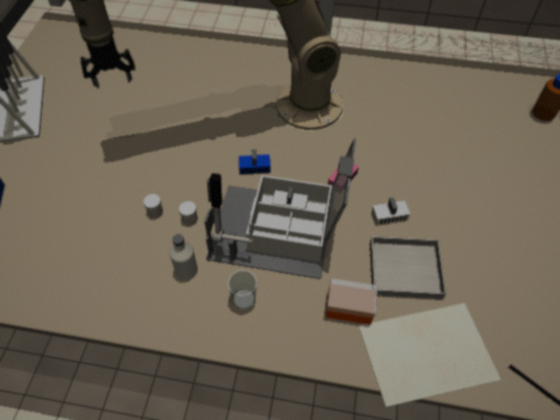

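View pics/side0.png

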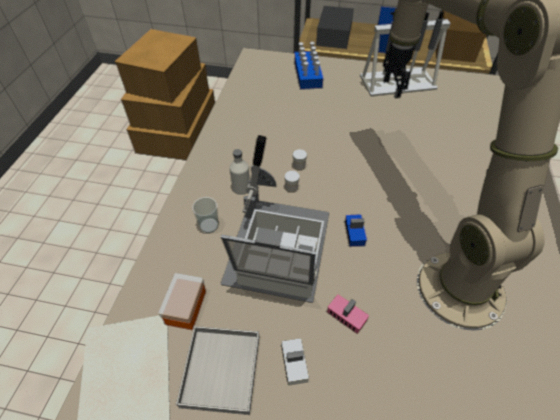

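Scene view: the spent cartridge is in the bay at (290,198) and the fresh one is at (391,210). The decoys are the blue one at (254,163) and the pink one at (343,170). Pots stand at (152,203) and (188,211), the lever grip is at (215,190), and the tray is at (405,267). I'll take one enlarged crop to check the choice.

```bash
python3 - <<'E'
from h import *
c=load("scene0"); im=c["image"][140:310,130:330,::-1]
im=cv2.convertScaleAbs(im,alpha=1.6)
cv2.imwrite("pics/crop0.png",cv2.resize(im,(700,595),interpolation=cv2.INTER_CUBIC))
P=cloud(c)
for n,(u,v) in dict(pot1=(152,198),pot2=(188,206),fresh=(391,212),freshrib=(393,203),spent=(290,202),grip=(215,185),beaker=(242,280),wash=(180,240),tip=(352,295)).items():
    print(n,np.round(P[v,u],3), np.round(np.median(P[v-1:v+2,u-1:u+2].reshape(-1,3),0),3))
# pots: white blobs
d=load("side0"); Q=cloud(d)
for n,(u,v) in dict(pot1=(300,155),pot2=(292,177),fresh=(295,368),freshrib=(295,356),wash=(238,160),lid=(228,240)).items(): print(n,np.round(Q[v,u],3))
E
```

```text
pot1 [ 0.531 -0.394  0.066] [ 0.531 -0.395  0.063]
pot2 [ 0.537 -0.284  0.062] [ 0.539 -0.284  0.062]
fresh [0.439 0.303 0.043] [0.443 0.302 0.049]
freshrib [0.429 0.303 0.075] [0.429 0.303 0.074]
spent [0.468 0.007 0.06 ] [0.468 0.008 0.06 ]
grip [ 0.626 -0.158  0.304] [ 0.625 -0.158  0.302]
beaker [ 0.739 -0.078  0.051] [ 0.742 -0.078  0.059]
wash [ 0.718 -0.239  0.173] [ 0.718 -0.239  0.174]
tip [0.747 0.213 0.082] [0.747 0.213 0.083]
pot1 [ 0.534 -0.389  0.06 ]
pot2 [ 0.542 -0.277  0.062]
fresh [0.422 0.326 0.038]
freshrib [0.426 0.308 0.069]
wash [ 0.709 -0.234  0.148]
lid [0.611 0.162 0.294]
```

View pics/crop0.png

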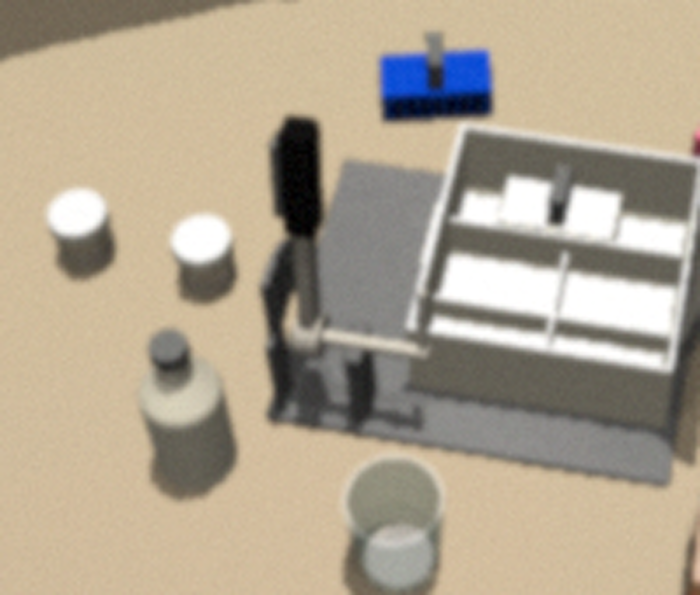

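```bash
python3 - <<'E'
from h import *
c=load("scene0"); d=load("side0")
cr=np.array([(463,125),(700,158),(408,328),(670,368)])/3.5+[130,140]
print("box corners",np.round(onplane(c,cr,0.095),3).tolist())
P=np.concatenate([cloud(c).reshape(-1,3),cloud(d).reshape(-1,3)])
I=np.concatenate([c["image"].reshape(-1,3),d["image"].reshape(-1,3)]).astype(int)
def box(name,x0,x1,y0,y1,z0,z1,col=None):
    m=(P[:,0]>x0)&(P[:,0]<x1)&(P[:,1]>y0)&(P[:,1]<y1)&(P[:,2]>z0)&(P[:,2]<z1)
    if col is not None: m&=col(I)
    q=P[m]; r=cv2.minAreaRect((q[:,:2]*1000).astype(np.float32)); print(name,m.sum(),np.round(r[0],1),np.round(r[1],1),round(r[2],1),"med",np.round(np.median(q,0),3))
box("boxtop",.38,.70,-.12,.14,.088,.100)
box("fresh",.36,.52,.2,.4,.025,.045); box("freshrib",.36,.52,.2,.4,.06,.08)
box("tray",.52,.8,.2,.5,.028,.042)
box("pot1",.45,.6,-.5,-.34,.05,.07);box("pot2",.45,.6,-.33,-.23,.05,.07)
dark=lambda I:I.max(1)<60
box("grip",.5,.7,-.25,-.1,.22,.34,dark)
box("spent",.4,.52,-.08,.1,.04,.055)
box("spentrib",.43,.52,-.06,.08,.07,.088)
box("lidtop",.4,.75,.1,.25,.285,.35)
box("lidmid",.4,.75,.1,.25,.2,.25)
E
```

```text
box corners [[0.413, -0.086, 0.095], [0.412, 0.116, 0.095], [0.621, -0.089, 0.095], [0.62, 0.117, 0.095]]
boxtop 1254 [537.7   7.6] [252.1 259.4] 89.5 med [0.523 0.009 0.095]
fresh 1266 [467.6 322. ] [150.5 104.5] 24.1 med [0.432 0.316 0.037]
freshrib 194 [426.8 303.5] [45.4 16.7] 16.5 med [0.429 0.304 0.07 ]
tray 1244 [653.8 330.4] [267.6 259.7] 0.0 med [0.655 0.322 0.035]
pot1 353 [ 537.  -391.4] [51.5 53.3] 16.3 med [ 0.539 -0.39   0.062]
pot2 375 [ 546.  -281.7] [52.5 50.3] 62.9 med [ 0.547 -0.281  0.062]
grip 648 [ 620.1 -161.6] [34.3 41.4] 81.1 med [ 0.624 -0.154  0.282]
spent 827 [464.9  10.2] [106.  179.8] 0.2 med [ 0.455 -0.009  0.05 ]
spentrib 117 [451.5   3.1] [16.6 43.2] 86.2 med [0.454 0.004 0.083]
lidtop 1400 [520.2 149.4] [ 37.1 216.5] 89.8 med [0.523 0.16  0.308]
lidmid 905 [523.  146.5] [ 17.9 216.1] 89.4 med [0.532 0.148 0.226]
```

arm_command:
  deltas: "0 0 0 0 0 0.11 -1; 0 0 0 0 0 0.11 -1; 0 0 0 0 0 0.11 -1; 0 0 0 0 0 0.11 -1"

```text
clock: 0.43
position: [0.2654, -0.5655, 0.2417]
ee_rot: [-0.001, 1.0, -0.003, -0.0]
contact_force: [-0.1, 0.4, -0.3]
finger_gap: 1.0
grip_force: 0.0
```

arm_command:
  deltas: "0.02 -0.034 0 0 0 0 -1; 0.02 -0.034 0 0 0 0 -1; 0.02 -0.034 0 0 0 0 -1; 0.02 -0.034 0 0 0 0 -1; 0.02 -0.034 0 0 0 0 -1"

```text
clock: 0.85
position: [0.3662, -0.394, 0.2419]
ee_rot: [-0.0, 1.0, -0.001, -0.0]
contact_force: [0.8, -0.1, 0.8]
finger_gap: 1.0
grip_force: 0.0
```

arm_command:
  deltas: "0.02 -0.034 0 0 0 0 -1; 0.02 -0.034 0 0 0 0 -1; 0.006 -0.039 0 0 0 0 -1; 0.006 -0.039 0 0 0 0 -1; 0.006 -0.039 0 0 0 0 -1"

```text
clock: 1.27
position: [0.4238, -0.2089, 0.2419]
ee_rot: [-0.0, 1.0, -0.0, -0.0]
contact_force: [1.9, -0.1, -0.2]
finger_gap: 0.996
grip_force: 0.0
```

arm_command:
  deltas: "0.006 -0.039 0 0 0 0 -1; 0.006 -0.039 0 0 0 0 -1; 0.006 -0.039 0 0 0 0 -1; 0.006 -0.039 0 0 0 0 -1; 0.006 -0.039 0 0 0 0 -1"

```text
clock: 1.68
position: [0.4538, -0.0141, 0.2422]
ee_rot: [0.0, 1.0, -0.001, -0.0]
contact_force: [1.0, 0.7, -0.4]
finger_gap: 0.998
grip_force: 0.0
```

```bash
python3 - <<'E'
from h import *
c=snap("wrist","w1"); b=snap("scene","scene1")
print(np.round(c["world_from_camera"],3).tolist())
P=cloud(c)
m=(P[...,2]>.068)&(P[...,2]<.09)&(P[...,0]>.42)&(P[...,0]<.485)&(abs(P[...,1])<.06)
q=P[m]; print(m.sum(),np.median(q,0)); r=cv2.minAreaRect((q[:,:2]*1000).astype(np.float32)); print(r)
m=(P[...,2]>.092)&(P[...,2]<.098)
q=P[m]; r=cv2.minAreaRect((q[:,:2]*1000).astype(np.float32)); print(m.sum(),r)
E
```

```text
[[-0.001, 0.95, 0.312, 0.535], [-1.0, -0.001, -0.0, -0.014], [-0.0, -0.312, 0.95, 0.374], [0.0, 0.0, 0.0, 1.0]]
964 [0.44260634 0.00582018 0.08182572]
((446.251708984375, 9.422107696533203), (52.50032424926758, 100.38880920410156), 0.005460016429424286)
5907 ((517.9404296875, 14.830596923828125), (211.8983612060547, 209.9912872314453), 89.50785827636719)
```

View pics/w1.png

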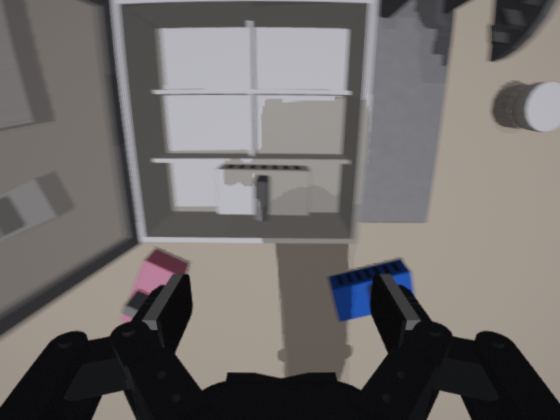

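The wrist view shows the rib at (262,198), the box rim with corners near (115,0), (375,0), (355,240) and (135,240), and both decoys outside the box. I'll get the rib's exact position before grasping.

```bash
python3 - <<'E'
from h import *
c=load("w1"); print(np.round(onplane(c,[(262,177),(256,200),(268,200),(262,215)],0.082),4))
P=cloud(c); print(np.round(P[175:225:6,262],3).tolist())
g=c["image"][165:230,245:280].astype(int).mean(2); 
for v in (10,20,30,40): print(g[v].astype(int).tolist())
E
```

```text
[[ 0.4761  0.0038  0.082 ]
 [ 0.4536  0.01    0.082 ]
 [ 0.4536 -0.0016  0.082 ]
 [ 0.4384  0.0045  0.082 ]]
[[0.472, 0.006, 0.053], [0.472, 0.004, 0.08], [0.467, 0.004, 0.083], [0.46, 0.004, 0.081], [0.455, 0.004, 0.082], [0.449, 0.004, 0.082], [0.443, 0.004, 0.082], [0.436, 0.005, 0.082], [0.42, 0.007, 0.053]]
[148, 148, 148, 148, 148, 148, 150, 169, 178, 159, 133, 122, 115, 107, 98, 91, 90, 90, 91, 94, 96, 103, 115, 126, 133, 139, 145, 148, 148, 148, 148, 148, 148, 148, 148]
[151, 151, 151, 151, 151, 146, 141, 148, 150, 130, 107, 92, 80, 79, 80, 79, 80, 81, 80, 79, 75, 76, 86, 97, 109, 122, 131, 139, 144, 146, 147, 147, 147, 148, 148]
[185, 185, 185, 185, 185, 181, 174, 164, 153, 141, 128, 105, 82, 79, 79, 79, 80, 80, 79, 77, 74, 77, 86, 97, 109, 122, 131, 139, 143, 146, 148, 148, 147, 147, 147]
[185, 185, 185, 185, 185, 181, 175, 167, 160, 152, 143, 131, 122, 123, 122, 106, 88, 81, 76, 73, 68, 71, 82, 95, 104, 113, 121, 128, 131, 131, 132, 131, 131, 131, 131]
```

arm_command:
  deltas: "0 -0.018 0.036 0 0 0 -1; 0 0 0.04 0 0 0 -1; 0 0 0.04 0 0 0 -1; 0 0 0.04 0 0 0 -1; 0 0 0.02 0 0 0 -1"

```text
clock: 2.2
position: [0.4511, 0.0015, 0.0619]
ee_rot: [-0.0, 1.0, -0.001, -0.003]
contact_force: [-1.1, 0.3, -0.5]
finger_gap: 0.998
grip_force: 0.0
```

arm_command:
  deltas: "0 0 0 0 0 0 1; 0 0 0 0 0 0 1; 0 0 0 0 0 0 1; 0 0 0 0 0 0 1; 0 0 0 0 0 0 1"

```text
clock: 2.62
position: [0.4556, 0.0019, 0.0681]
ee_rot: [0.0, 1.0, -0.001, 0.002]
contact_force: [0.6, 0.5, 0.3]
finger_gap: 0.297
grip_force: 0.0
```

arm_command:
  deltas: "0 0 0 0 0 0 1; 0 0 0 0 0 0 1; 0 0 0 0 0 0 1; 0 0 -0.01 0 0 0 1; 0 0 -0.02 0 0 0 1"

```text
clock: 3.03
position: [0.4525, 0.002, 0.0955]
ee_rot: [-0.0, 1.0, -0.001, -0.002]
contact_force: [-0.1, 1.0, -1.3]
finger_gap: 0.148
grip_force: 59.0
```

arm_command:
  deltas: "0 0 -0.04 0 0 0 1; 0 0 -0.04 0 0 0 1; 0 0 -0.04 0 0 0 1; 0 0 -0.04 0 0 0 1; 0 0 -0.04 0 0 0 1"

```text
clock: 3.45
position: [0.4533, 0.0022, 0.2992]
ee_rot: [0.0, 1.0, -0.0, 0.0]
contact_force: [1.8, -1.1, -2.1]
finger_gap: 0.154
grip_force: 59.0
```

arm_command:
  deltas: "0 0 -0.04 0 0 0 1; 0 0 -0.04 0 0 0 1; 0 0 -0.02 0 0 0 1; 0 0 0 0 0 0 1"

```text
clock: 3.78
position: [0.4551, 0.0025, 0.4024]
ee_rot: [0.0, 1.0, -0.0, 0.004]
contact_force: [0.0, 0.2, -1.8]
finger_gap: 0.149
grip_force: 59.1
```

arm_command:
  deltas: "0.02 -0.032 0 0 0 0 1; 0.02 -0.032 0 0 0 0 1; 0.02 -0.032 0 0 0 0 1; 0.02 -0.032 0 0 0 0 1; 0.02 -0.032 0 0 0 0 1"

```text
clock: 4.2
position: [0.5545, 0.1631, 0.396]
ee_rot: [0.0, 1.0, -0.001, -0.0]
contact_force: [1.1, -0.3, -1.4]
finger_gap: 0.154
grip_force: 59.0
```

arm_command:
  deltas: "0.02 -0.032 0 0 0 0 1; 0.02 -0.032 0 0 0 0 1; 0.02 -0.032 0 0 0 0 1; 0.02 -0.032 0 0 0 0 1; 0.02 -0.032 0 0 0 0 1"

```text
clock: 4.62
position: [0.6549, 0.3226, 0.3958]
ee_rot: [0.0, 1.0, -0.001, -0.0]
contact_force: [1.7, -0.1, -0.6]
finger_gap: 0.151
grip_force: 59.1
```

arm_command:
  deltas: "0 0 0.04 0 0 0 1; 0 0 0.04 0 0 0 1; 0 0 0.04 0 0 0 1; 0 0 0.04 0 0 0 1; 0 0 0 0 0 0 1"

```text
clock: 5.03
position: [0.6501, 0.3192, 0.2238]
ee_rot: [0.005, 1.0, 0.001, -0.008]
contact_force: [-1.0, -0.7, -5.1]
finger_gap: 0.153
grip_force: 58.9
```

```bash
python3 - <<'E'
from h import *
c=snap("scene","scene2"); w=snap("wrist","w2")
im=np.hstack([c["image"][:,200:],w["image"][:,60:]])[:,:,::-1]
cv2.imwrite("pics/m2.png",cv2.convertScaleAbs(im[:, :800],alpha=1.4))
E
```

```text
(no output)
```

View pics/m2.png

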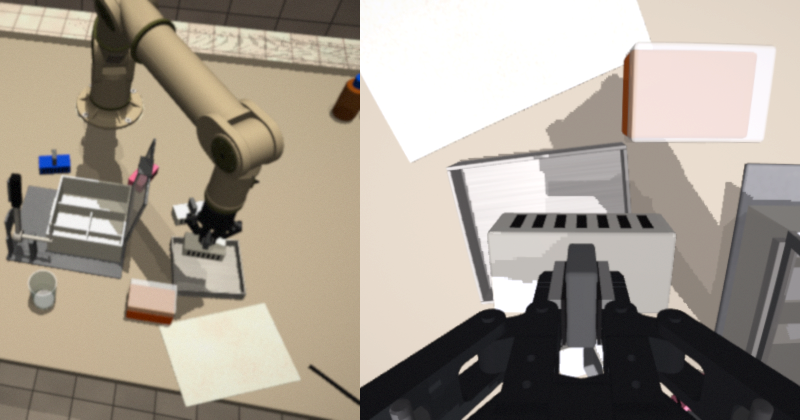

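The cartridge hangs level over the tray. In the wrist part of the picture, the tray's far corners are at (450,165) and (625,146). I'll convert these to find its centre.

```bash
python3 - <<'E'
from h import *
w=load("w2"); print(np.round(onplane(w,[(150,165),(325,146)],.035),3).tolist())
c=load("scene0"); print(np.round(onplane(c,[(370,240),(437,240),(443,295),(373,294)],.035),3).tolist())
E
```

```text
[[0.678, 0.456, 0.035], [0.697, 0.274, 0.035]]
[[0.542, 0.251, 0.035], [0.507, 0.437, 0.035], [0.679, 0.453, 0.035], [0.709, 0.271, 0.035]]
```

arm_command:
  deltas: "-0.022 -0.016 0.02 0 0 0 1; -0.022 -0.016 0.02 0 0 0 1; 0 0 0.03 0 0 -0.1 1; 0 0 0.03 0 0 0 1; 0 0 0.03 0 0 0 1"

```text
clock: 5.55
position: [0.6129, 0.3559, 0.1115]
ee_rot: [-0.002, 0.999, 0.05, 0.004]
contact_force: [0.7, -0.8, -2.1]
finger_gap: 0.15
grip_force: 59.1
```

arm_command:
  deltas: "0 0 0.02 0 0 0 1; 0 0 0.01 0 0 0 1; 0 0 0.008 0 0 0 1; 0 0 0.006 0 0 0 1; 0 0 0 0 0 0 1"

```text
clock: 5.97
position: [0.6115, 0.3544, 0.0637]
ee_rot: [-0.0, 0.999, 0.049, 0.001]
contact_force: [-0.1, -1.5, -2.3]
finger_gap: 0.15
grip_force: 59.1
```

arm_command:
  deltas: "0 0 0.003 0 0 0 1; 0 0 0 0 0 0 1; 0 0 0 0 0 0 -1; 0 0 0 0 0 0 -1; 0 0 0 0 0 0 -1"

```text
clock: 6.38
position: [0.611, 0.3541, 0.0602]
ee_rot: [-0.0, 0.999, 0.049, 0.001]
contact_force: [0.3, 0.4, 0.3]
finger_gap: 0.57
grip_force: 0.0
```

arm_command:
  deltas: "0 0 0 0 0 0 -1; 0 0 -0.02 0 0 0 -1; 0 0 -0.04 0 0 0 -1; 0 0 -0.04 0 0 0 -1; 0 0 -0.04 0 0 0 -1"

```text
clock: 6.8
position: [0.6102, 0.3536, 0.2009]
ee_rot: [0.0, 0.999, 0.05, -0.0]
contact_force: [0.5, 0.4, 0.5]
finger_gap: 1.001
grip_force: 0.0
```

```bash
python3 - <<'E'
from h import *
w=snap("wrist","w3"); c=snap("scene","scene3")
P=cloud(c)
for n,(x0,x1,y0,y1) in dict(spent=(.5,.7,.27,.44),fresh=(.36,.5,.24,.38)).items():
    m=(P[...,0]>x0)&(P[...,0]<x1)&(P[...,1]>y0)&(P[...,1]<y1)&(P[...,2]>.045)&(P[...,2]<.09); q=P[m]
    if len(q): print(n,m.sum(),np.median(q,0),cv2.minAreaRect((q[:,:2]*1000).astype(np.float32)))
print(np.round(get_state()["position"],3))
im=np.hstack([c["image"][100:330,250:500],w["image"][95:325,60:360]])[:,:,::-1]
cv2.imwrite("pics/m3.png",cv2.convertScaleAbs(im,alpha=1.3))
E
```

```text
spent 288 [0.60939318 0.35098053 0.04881222] ((597.8106689453125, 325.1644287109375), (150.82789611816406, 81.95790100097656), 67.8623046875)
fresh 113 [0.43097794 0.30179729 0.06868083] ((434.3305969238281, 290.4063720703125), (42.15796661376953, 56.23295974731445), 32.590087890625)
[0.613 0.356 0.209]
```

View pics/m3.png

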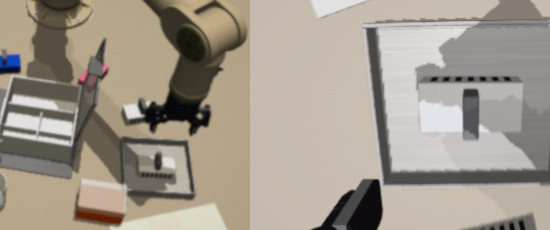

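The spent cartridge lies level in the tray, with its rib at (470,113) in the wrist crop. Next I'll move above the fresh cartridge.

arm_command:
  deltas: "-0.0376 0.0065 0 0 0 0 -1; -0.0376 0.0065 0 0 0 0 -1; -0.0376 0.0065 0 0 0 0 -1; -0.0376 0.0065 0 0 0 0 -1; -0.0376 0.0065 0 0 0 0 -1"

```text
clock: 7.32
position: [0.425, 0.3023, 0.199]
ee_rot: [0.0, 0.999, 0.049, 0.0]
contact_force: [-0.6, 0.2, 1.5]
finger_gap: 1.001
grip_force: 0.0
```

arm_command:
  deltas: "0 0 0 0 0 -0.095 -1; 0 0 0 0 0 -0.095 -1; 0 0 0 0 0 0 -1; 0 0 0 0 0 0 -1"

```text
clock: 7.65
position: [0.427, 0.3029, 0.1997]
ee_rot: [-0.0, 0.99, 0.142, 0.0]
contact_force: [-0.0, -0.3, -0.3]
finger_gap: 1.002
grip_force: 0.0
```

```bash
cat >> h.py <<'E'
def rect(P,x0,x1,y0,y1,z0,z1):
    m=(P[...,0]>x0)&(P[...,0]<x1)&(P[...,1]>y0)&(P[...,1]<y1)&(P[...,2]>z0)&(P[...,2]<z1); q=P[m]
    r=cv2.minAreaRect((q[:,:2]*1000).astype(np.float32)); print(m.sum(),"med",np.round(np.median(q,0),4),"rect",np.round(r[0],1),np.round(r[1],1),round(r[2],1))
def yaw():
    m=R.from_quat(np.roll(get_state()["ee_rot"],-1)).as_matrix(); return np.arctan2(m[1,0],m[0,0])
E
python3 - <<'E'
from h import *
w=snap("wrist","w4"); P=cloud(w)
rect(P,.36,.5,.24,.38,.058,.08); rect(P,.36,.5,.24,.38,.03,.045)
print(np.round(get_state()["position"],4),yaw())
E
```

```text
736 med [0.429  0.3045 0.0701] rect [427.1 303.9] [40.1 14. ] 21.0
4404 med [0.4297 0.3037 0.0362] rect [427.4 303.6] [50.9 99.4] 20.9
[0.4271 0.303  0.1995] 0.28519112287702725
```

arm_command:
  deltas: "0 0 0.025 0 0 -0.08 -1; 0 0 0.04 0 0 0 -1; 0 0 0.04 0 0 0 -1; 0 0 0.03 0 0 0 -1; 0 0 0.01 0 0 0 -1"

```text
clock: 8.12
position: [0.4247, 0.3011, 0.0496]
ee_rot: [0.001, 0.983, 0.182, -0.003]
contact_force: [-1.0, -0.7, -0.4]
finger_gap: 0.999
grip_force: 0.0
```

arm_command:
  deltas: "0 0 0 0 0 0 1; 0 0 0 0 0 0 1; 0 0 0 0 0 0 1; 0 0 0 0 0 0 1; 0 0 0 0 0 0 1"

```text
clock: 8.53
position: [0.4278, 0.3037, 0.0561]
ee_rot: [-0.0, 0.983, 0.183, 0.002]
contact_force: [0.5, 0.7, 0.2]
finger_gap: 0.299
grip_force: 0.0
```

arm_command:
  deltas: "0 0 0 0 0 0 1; 0 0 0 0 0 0 1; 0 0 0 0 0 0 1; 0 0 -0.02 0 0 0 1; 0 0 -0.04 0 0 0 1"

```text
clock: 8.95
position: [0.4242, 0.3005, 0.111]
ee_rot: [0.001, 0.983, 0.183, -0.004]
contact_force: [1.4, -1.2, -2.2]
finger_gap: 0.152
grip_force: 58.8
```

arm_command:
  deltas: "0 0 -0.04 0 0 0 1; 0 0 -0.04 0 0 0 1; 0 0 -0.04 0 0 0 1; 0 0 -0.04 0 0 0 1; 0 0 -0.04 0 0 0 1"

```text
clock: 9.37
position: [0.4261, 0.3025, 0.3165]
ee_rot: [0.0, 0.983, 0.183, 0.0]
contact_force: [1.4, 0.9, -2.6]
finger_gap: 0.152
grip_force: 59.0
```

arm_command:
  deltas: "0 0 -0.04 0 0 0 1; 0 0 -0.04 0 0 0 1; 0 0 0 0 0 0.12 1; 0 0 0 0 0 0.12 1; 0 0 0 0 0 0.12 1"

```text
clock: 9.78
position: [0.4266, 0.303, 0.3951]
ee_rot: [-0.0, 1.0, 0.002, 0.001]
contact_force: [0.1, -0.4, -2.3]
finger_gap: 0.149
grip_force: 59.0
```

arm_command:
  deltas: "0.003 0.0366 0 0 0 0 1; 0.003 0.0366 0 0 0 0 1; 0.003 0.0366 0 0 0 0 1; 0.003 0.0366 0 0 0 0 1; 0.003 0.0366 0 0 0 0 1"

```text
clock: 10.2
position: [0.4428, 0.1184, 0.3944]
ee_rot: [0.0, 1.0, 0.005, 0.0]
contact_force: [0.8, 0.4, -2.3]
finger_gap: 0.152
grip_force: 59.4
```

arm_command:
  deltas: "0.003 0.0366 0 0 0 0 1; 0.003 0.0366 0 0 0 0 1; 0.004 0.0366 0 0 0 0 1; 0 0 0.03 0 0 0 1; 0 0 0.04 0 0 0 1"

```text
clock: 10.62
position: [0.4559, 0.0077, 0.3263]
ee_rot: [0.0, 1.0, 0.002, 0.003]
contact_force: [1.9, 0.7, -2.8]
finger_gap: 0.152
grip_force: 59.4
```

arm_command:
  deltas: "0 0 0.04 0 0 0 1; 0 0 0.04 0 0 0 1; 0 0 0.03 0 0 0 1; 0 0 0.02 0 0 0 1; 0 0 0 0 0 0 1"

```text
clock: 11.03
position: [0.4511, 0.0102, 0.1899]
ee_rot: [-0.0, 1.0, 0.004, -0.004]
contact_force: [-0.6, -0.4, -2.1]
finger_gap: 0.151
grip_force: 59.3
```

```bash
python3 - <<'E'
from h import *
w=snap("wrist","w5"); P=cloud(w)
print(np.round(get_state()["position"],4),yaw())
rect(P,.40,.65,-.1,.13,.092,.098)
cv2.imwrite("pics/w5.png",w["image"][:,:,::-1])
E
```

```text
[0.4526 0.0103 0.1927] 0.009021478691670633
5590 med [0.5162 0.1129 0.0953] rect [509.2  14.6] [212.2 191.4] 89.8
```

View pics/w5.png

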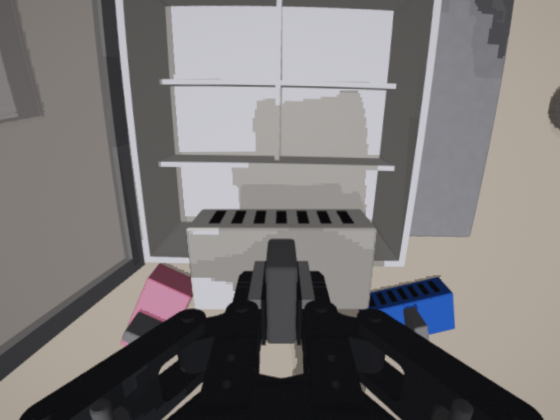

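The wrist view shows the cartridge, front edge at (280,217), held level and lined up over the narrow bay. I'll lower it in.

arm_command:
  deltas: "0 0 0.03 0 0 0 1; 0 0 0.03 0 0 0 1; 0 0 0.025 0 0 0 1; 0 0 0.02 0 0 0 1; 0 0 0.012 0 0 0 1"

```text
clock: 11.5
position: [0.4548, 0.0103, 0.0772]
ee_rot: [-0.0, 1.0, 0.004, 0.0]
contact_force: [-0.1, -0.4, -2.2]
finger_gap: 0.155
grip_force: 59.3
```

arm_command:
  deltas: "0 0 0.007 0 0 0 1; 0 0 0.004 0 0 0 1; 0 0 0 0 0 0 1; 0 0 0 0 0 0 -1; 0 0 0 0 0 0 -1"

```text
clock: 11.92
position: [0.4558, 0.0104, 0.0679]
ee_rot: [0.0, 1.0, 0.004, 0.002]
contact_force: [0.2, 0.1, -0.4]
finger_gap: 0.428
grip_force: 0.0
```

arm_command:
  deltas: "0 0 0 0 0 0 -1; 0 0 0 0 0 0 -1; 0 0 -0.03 0 0 0 -1; 0 0 -0.04 0 0 0 -1; 0 0 -0.04 0 0 0 -1"

```text
clock: 12.33
position: [0.4533, 0.0105, 0.1772]
ee_rot: [-0.0, 1.0, 0.005, -0.001]
contact_force: [2.0, 0.3, 0.9]
finger_gap: 1.002
grip_force: 0.0
```

arm_command:
  deltas: "0 0 -0.04 0 0 0 -1; 0 0 -0.02 0 0 0 -1; 0 0 0 0 0 0 -1; 0 0 0 0 0 0 -1"

```text
clock: 12.67
position: [0.4552, 0.0104, 0.2379]
ee_rot: [0.0, 1.0, 0.004, 0.002]
contact_force: [-0.6, 0.3, -0.2]
finger_gap: 1.004
grip_force: 0.0
```

```bash
python3 - <<'E'
from h import *
w=snap("wrist","w6"); P=cloud(w)
print(np.round(get_state()["position"],4),yaw())
rect(P,.43,.475,-.04,.06,.072,.09);rect(P,.425,.48,-.06,.08,.042,.053)
c=snap("scene","scene6"); Q=cloud(c)
rect(Q,.45,.6,-.5,-.34,.052,.07); rect(Q,.45,.6,-.33,-.23,.052,.07)
E
```

```text
[0.4543 0.0103 0.2364] 0.008723853525435876
572 med [0.4568 0.0113 0.0821] rect [455.7  11.3] [38.7 13.3] 0.9
3647 med [0.457  0.0085 0.0482] rect [455.5  11. ] [ 49.  100.4] 0.0
213 med [ 0.5397 -0.3917  0.0629] rect [ 537.  -392.4] [49.8 47.3] 18.1
215 med [ 0.5474 -0.2824  0.0628] rect [ 545.3 -283.3] [50.9 48.5] 12.7
```

arm_command:
  deltas: "0.002 0.0366 0 0 0 0 -1; 0.002 0.0366 0 0 0 0 -1; 0.002 0.0366 0 0 0 0 -1; 0.002 0.0366 0 0 0 0 -1; 0.002 0.0366 0 0 0 0 -1"

```text
clock: 13.18
position: [0.465, -0.174, 0.2347]
ee_rot: [-0.0, 1.0, 0.005, -0.001]
contact_force: [1.4, 0.5, -0.2]
finger_gap: 1.0
grip_force: 0.0
```

arm_command:
  deltas: "0.002 0.0366 0 0 0 0 -1; 0.002 0.0366 0 0 0 0 -1; 0.002 0.0366 0 0 0 0 -1; 0.037 0 0 0 0 0 -1; 0.038 0 0 0 0 0 -1"

```text
clock: 13.6
position: [0.5458, -0.2864, 0.2344]
ee_rot: [0.0, 1.0, -0.0, -0.002]
contact_force: [1.6, 0.5, 0.3]
finger_gap: 0.997
grip_force: 0.0
```

arm_command:
  deltas: "0 0 0.03 0 0 0 -1; 0 0 0 0 0 0 -1; 0 0 0 0 0 0 -1"

```text
clock: 13.85
position: [0.5461, -0.2808, 0.2028]
ee_rot: [-0.002, 1.0, 0.005, -0.003]
contact_force: [0.0, -0.3, -0.9]
finger_gap: 0.995
grip_force: 0.0
```

```bash
python3 - <<'E'
from h import *
w=snap("wrist","w7"); P=cloud(w)
print(np.round(get_state()["position"],4),yaw())
rect(P,.45,.6,-.33,-.23,.055,.065);rect(P,.45,.6,-.46,-.34,.055,.065)
E
```

```text
[ 0.5465 -0.2815  0.2049] 0.008552961512992134
2233 med [ 0.5469 -0.2845  0.0602] rect [ 545.8 -284.4] [48.7 48.6] 1.1
2121 med [ 0.5396 -0.3934  0.0601] rect [ 538.3 -394.3] [48.8 48.3] 88.2
```

arm_command:
  deltas: "0 0.002 0.035 0 0 0 -1; 0 0 0.04 0 0 0 -1; 0 0 0.04 0 0 0 -1; 0 0 0.035 0 0 0 -1; 0 0 0.015 0 0 0 -1"

```text
clock: 14.32
position: [0.5446, -0.2832, 0.0376]
ee_rot: [-0.001, 1.0, 0.004, -0.003]
contact_force: [-0.7, 1.0, -0.6]
finger_gap: 1.0
grip_force: 0.0
```

arm_command:
  deltas: "0 0 0 0 0 0 1; 0 0 0 0 0 0 1; 0 0 0 0 0 0 1; 0 0 0 0 0 0 1; 0 0 0 0 0 0 1"

```text
clock: 14.73
position: [0.5497, -0.2847, 0.0446]
ee_rot: [0.001, 1.0, 0.004, 0.002]
contact_force: [-1.8, -0.6, 8.6]
finger_gap: 0.564
grip_force: 62.6
```

arm_command:
  deltas: "0 0 -0.02 0 0 0 1; 0 0 -0.04 0 0 0 1; 0 0 -0.04 0 0 0 1; 0 0 -0.04 0 0 0 1; 0 0 -0.02 0 0 0 1"

```text
clock: 15.15
position: [0.5497, -0.2843, 0.2087]
ee_rot: [0.002, 1.0, 0.004, 0.004]
contact_force: [0.6, -0.1, -1.0]
finger_gap: 0.566
grip_force: 62.3
```

arm_command:
  deltas: "-0.038 0 0 0 0 0 1; -0.038 0 0 0 0 0 1; 0 -0.0365 0 0 0 0 1; 0 -0.0365 0 0 0 0 1; 0 -0.0365 0 0 0 0 1"

```text
clock: 15.57
position: [0.4703, -0.1745, 0.2028]
ee_rot: [0.001, 1.0, 0.003, 0.001]
contact_force: [1.2, 0.8, -2.2]
finger_gap: 0.565
grip_force: 62.4
```

arm_command:
  deltas: "0 -0.0365 0 0 0 0 1; 0 -0.0365 0 0 0 0 1; 0 -0.0365 0 0 0 0 1; 0 -0.0365 0 0 0 0.009 1; 0.039 0 0 0 0 0 1"

```text
clock: 15.98
position: [0.5021, -0.0198, 0.2015]
ee_rot: [-0.0, 1.0, 0.005, -0.002]
contact_force: [0.9, 0.5, -1.2]
finger_gap: 0.563
grip_force: 62.4
```

arm_command:
  deltas: "0.04 0 0 0 0 0 1; 0.039 0 0 0 0 0 1; 0 0 0.02 0 0 0 1; 0 0 0.02 0 0 0 1; 0 0 0 0 0 0 1"

```text
clock: 16.4
position: [0.5861, -0.0288, 0.1579]
ee_rot: [-0.0, 1.0, -0.0, -0.003]
contact_force: [-0.7, -0.1, -1.8]
finger_gap: 0.567
grip_force: 62.4
```

```bash
python3 - <<'E'
from h import *
w=snap("wrist","w8"); P=cloud(w)
s=get_state(); print(np.round(s["position"],4),yaw(),np.round(s["contact_force"],1))
cv2.imwrite("pics/w8.png",w["image"][:,:,::-1])
E
```

```text
[ 0.5864 -0.0289  0.1601] -4.9227627681815834e-05 [-0.8 -0.5 -0.8]
```

View pics/w8.png

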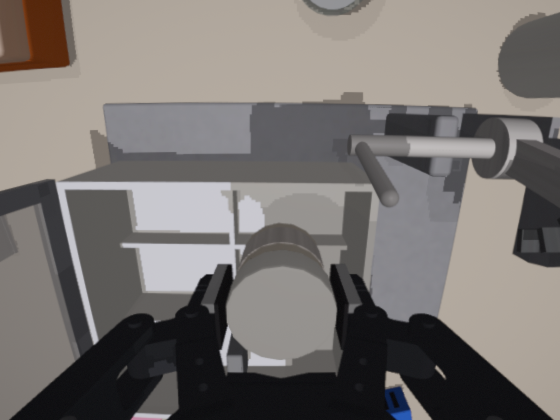

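The wrist view shows the pot, top at (282,310), over the far -y cell. The lever shaft at (450,145) is clear. I'll lower it.

arm_command:
  deltas: "0 0 0.03 0 0 0 1; 0 0 0.03 0 0 0 1; 0 0 0.025 0 0 0 1; 0 0 0.012 0 0 0 1; 0 0 0.006 0 0 0 1"

```text
clock: 16.87
position: [0.5871, -0.029, 0.0582]
ee_rot: [0.0, 1.0, -0.0, -0.0]
contact_force: [-0.6, -0.2, -1.4]
finger_gap: 0.567
grip_force: 62.4
```

arm_command:
  deltas: "0 0 0.003 0 0 0 1; 0 0 0 0 0 0 1; 0 0 0 0 0 0 -0.4; 0 0 0 0 0 0 -0.4; 0 0 0 0 0 0 -0.4"

```text
clock: 17.28
position: [0.5886, -0.0288, 0.0567]
ee_rot: [0.0, 1.0, -0.0, 0.001]
contact_force: [0.5, -0.1, -1.3]
finger_gap: 0.696
grip_force: 0.0
```

arm_command:
  deltas: "0 0 -0.03 0 0 0 -0.4; 0 0 -0.04 0 0 0 -0.4; 0 0 -0.04 0 0 0 -0.4; 0 0 -0.04 0 0 0 -0.4; 0 0 0 0 0 0 -1"

```text
clock: 17.7
position: [0.5918, -0.0284, 0.2154]
ee_rot: [0.0, 1.0, -0.0, 0.007]
contact_force: [1.2, 0.3, 0.4]
finger_gap: 0.828
grip_force: 0.0
```

```bash
python3 - <<'E'
from h import *
w=snap("wrist","w9"); P=cloud(w)
print(np.round(get_state()["position"],4))
rect(P,.555,.615,-.08,.01,.066,.08)
c=snap("scene","scene9"); Q=cloud(c)
rect(Q,.43,.63,-.5,-.34,.052,.07)
E
```

```text
[ 0.5906 -0.0285  0.2115]
2196 med [ 0.5864 -0.0284  0.0722] rect [585.3 -28.3] [49.2 48.3] 1.1
213 med [ 0.5405 -0.3915  0.063 ] rect [ 537.7 -393.8] [49.8 47.2] 48.5
```

arm_command:
  deltas: "-0.0385 0 0 0 0 0 -1; -0.0385 0 0 0 0 0 -1; -0.0385 0 0 0 0 0 -1; 0 0.0365 0 0 0 0 -1; 0 0.0365 0 0 0 0 -1"

```text
clock: 18.22
position: [0.4692, -0.1004, 0.2041]
ee_rot: [0.0, 1.0, 0.003, -0.001]
contact_force: [1.2, -1.0, 0.0]
finger_gap: 1.002
grip_force: 0.0
```

arm_command:
  deltas: "0 0.0365 0 0 0 0 -1; 0 0.0365 0 0 0 0 -1; 0 0.0365 0 0 0 0 -1; 0 0.0365 0 0 0 0 -1; 0 0.0365 0 0 0 0 -1"

```text
clock: 18.63
position: [0.4711, -0.2858, 0.204]
ee_rot: [-0.0, 1.0, -0.0, -0.001]
contact_force: [1.1, 0.2, 0.3]
finger_gap: 0.999
grip_force: 0.0
```

arm_command:
  deltas: "0 0.0365 0 0 0 0 -1; 0 0.0365 0 0 0 0 -1; 0 0.0365 0 0 0 0 -1; 0.033 0 0 0 0 0 -1; 0.033 0 0 0 0 0 -1"

```text
clock: 19.05
position: [0.5351, -0.3987, 0.2036]
ee_rot: [0.0, 1.0, -0.005, -0.002]
contact_force: [1.7, 1.2, 0.4]
finger_gap: 1.002
grip_force: 0.0
```

arm_command:
  deltas: "0 0 0 0 0 0 -1; 0 0 0 0 0 0 -1; 0 0 0 0 0 0 -1"

```text
clock: 19.3
position: [0.5375, -0.3935, 0.2036]
ee_rot: [-0.001, 1.0, 0.0, -0.001]
contact_force: [0.2, 0.7, -1.0]
finger_gap: 1.004
grip_force: 0.0
```

```bash
python3 - <<'E'
from h import *
w=snap("wrist","w10"); P=cloud(w)
print(np.round(get_state()["position"],4),yaw())
rect(P,.43,.63,-.5,-.3,.055,.065)
E
```

```text
[ 0.5371 -0.3939  0.2043] -0.0006584077304304677
2230 med [ 0.5397 -0.3941  0.0602] rect [ 538.7 -394.5] [49.1 48.6] 0.8
```

arm_command:
  deltas: "0.001 0 0.035 0 0 0 -1; 0 0 0.04 0 0 0 -1; 0 0 0.04 0 0 0 -1; 0 0 0.035 0 0 0 -1; 0 0 0.014 0 0 0 -1"

```text
clock: 19.77
position: [0.5351, -0.3925, 0.0358]
ee_rot: [-0.002, 1.0, -0.001, -0.003]
contact_force: [-1.1, 0.7, -0.7]
finger_gap: 0.999
grip_force: 0.0
```

arm_command:
  deltas: "0 0 0 0 0 0 1; 0 0 0 0 0 0 1; 0 0 0 0 0 0 1; 0 0 0 0 0 0 1; 0 0 0 0 0 0 1"

```text
clock: 20.18
position: [0.541, -0.3951, 0.045]
ee_rot: [0.002, 1.0, -0.0, 0.002]
contact_force: [-0.8, -0.6, 7.6]
finger_gap: 0.569
grip_force: 63.0
```

arm_command:
  deltas: "0 0 -0.02 0 0 0 1; 0 0 -0.04 0 0 0 1; 0 0 -0.04 0 0 0 1; 0 0 -0.04 0 0 0 1; 0 0 -0.02 0 0 0 1"

```text
clock: 20.6
position: [0.5408, -0.3949, 0.2093]
ee_rot: [0.003, 1.0, -0.0, 0.004]
contact_force: [0.7, -0.3, -0.1]
finger_gap: 0.567
grip_force: 62.3
```

arm_command:
  deltas: "-0.035 0 0 0 0 0 1; -0.035 0 0 0 0 0 1; 0 -0.0365 0 0 0 0 1; 0 -0.0365 0 0 0 0 1; 0 -0.0365 0 0 0 0 1"

```text
clock: 21.02
position: [0.4684, -0.2841, 0.2029]
ee_rot: [0.001, 1.0, -0.002, 0.001]
contact_force: [2.1, 1.9, -1.0]
finger_gap: 0.567
grip_force: 62.4
```

arm_command:
  deltas: "0 -0.0365 0 0 0 0 1; 0 -0.0365 0 0 0 0 1; 0 -0.0365 0 0 0 0 1; 0 -0.0365 0 0 0 0 1; 0 -0.0365 0 0 0 0 1"

```text
clock: 21.43
position: [0.4692, -0.1002, 0.2029]
ee_rot: [0.001, 1.0, -0.0, 0.001]
contact_force: [1.0, -0.0, -2.5]
finger_gap: 0.565
grip_force: 62.4
```

arm_command:
  deltas: "0 -0.0365 0 0 0 0 1; 0 -0.0365 0 0 0 0 1; 0.025 0 0 0 0 0 1; 0.026 0 0 0 0 0 1; 0 0 0 0 0 0 1"

```text
clock: 21.85
position: [0.5237, -0.028, 0.2026]
ee_rot: [-0.0, 1.0, 0.001, 0.002]
contact_force: [-1.0, -0.6, -1.0]
finger_gap: 0.567
grip_force: 62.5
```

```bash
python3 - <<'E'
from h import *
w=snap("wrist","w11"); P=cloud(w)
s=get_state(); print(np.round(s["position"],4),yaw(),s["grip_force"])
rect(P,.555,.615,-.08,.01,.066,.08)
rect(P,.44,.56,-.09,.03,.14,.19)
E
```

```text
[ 0.5219 -0.0284  0.2023] 0.0006997358905808201 62.47736692428589
2847 med [ 0.5856 -0.0286  0.0724] rect [584.8 -29. ] [48.3 48.6] 88.7
1365 med [ 0.5427 -0.0279  0.1782] rect [536.9 -28.2] [44.9 17.1] 88.7
```

arm_command:
  deltas: "-0.001 0 0.035 0 0 0 1; 0 0 0.035 0 0 0 1; 0 0 0.03 0 0 0 1; 0 0 0.025 0 0 0 1; 0 0 0.012 0 0 0 1"

```text
clock: 22.32
position: [0.5174, -0.0292, 0.0622]
ee_rot: [0.0, 1.0, -0.0, -0.001]
contact_force: [-0.8, -0.9, -1.9]
finger_gap: 0.568
grip_force: 62.5
```

arm_command:
  deltas: "0 0 0.006 0 0 0 1; 0 0 0.003 0 0 0 1; 0 0 0 0 0 0 1; 0 0 0 0 0 0 -0.4; 0 0 0 0 0 0 -0.4"

```text
clock: 22.73
position: [0.5204, -0.0289, 0.0571]
ee_rot: [0.0, 1.0, -0.0, 0.002]
contact_force: [0.1, 0.6, 0.8]
finger_gap: 0.699
grip_force: 0.0
```

arm_command:
  deltas: "0 0 0 0 0 0 -0.4; 0 0 -0.03 0 0 0 -0.4; 0 0 -0.04 0 0 0 -0.4; 0 0 -0.04 0 0 0 -0.4; 0 0 -0.04 0 0 0 -0.4"

```text
clock: 23.15
position: [0.5189, -0.0286, 0.2075]
ee_rot: [-0.0, 1.0, 0.0, 0.0]
contact_force: [1.0, -0.1, 0.5]
finger_gap: 0.698
grip_force: 0.0
```

arm_command:
  deltas: "0 0 -0.04 0 0 0 1; 0 0 -0.04 0 0 0 1; 0 0 -0.04 0 0 0 1; 0 0 -0.04 0 0 0 1; 0 0 -0.03 0 0 0 1"

```text
clock: 23.57
position: [0.5191, -0.0287, 0.3998]
ee_rot: [0.0, 1.0, -0.0, 0.002]
contact_force: [1.2, -0.1, 0.3]
finger_gap: 0.003
grip_force: 0.0
```

```bash
python3 - <<'E'
from h import *
w=snap("wrist","w12"); P=cloud(w)
s=get_state(); print(np.round(s["position"],4),yaw())
rect(P,.555,.615,-.08,.01,.066,.08); rect(P,.495,.55,-.08,.01,.066,.08)
rect(P,.43,.475,-.04,.06,.072,.09)
d=snap("side","side12"); c=snap("scene","scene12"); Q=cloud(d); S=cloud(c)
for z in (.12,.16,.2,.24,.28): rect(Q,.42,.62,.105,.25,z-.01,z+.01)
rect(Q,.42,.62,.105,.25,.25,.4); 
g=Q[(Q[...,0]>.4)&(Q[...,0]<.64)&(Q[...,1]>.1)&(Q[...,1]<.25)&(Q[...,2]>.1)&(Q[...,2]<.4)]; print(np.percentile(g[:,2],[95,99,99.8]))
im=np.hstack([c["image"][100:330,130:430],d["image"][100:330,170:470]])[:,:,::-1]
cv2.imwrite("pics/m12.png",cv2.convertScaleAbs(im,alpha=1.4))
E
```

```text
[ 0.5202 -0.0286  0.4051] -0.00042643381836925196
977 med [ 0.5852 -0.0287  0.0724] rect [584.6 -28.8] [47.1 49.9] 80.7
881 med [ 0.5195 -0.0287  0.0721] rect [519.1 -28. ] [47.6 48.8] 0.1
237 med [0.4563 0.0105 0.082 ] rect [455.9  11.2] [13.8 38.1] 89.2
200 med [0.5228 0.1301 0.1196] rect [520.2 130.3] [  6.  199.5] 89.8
218 med [0.5183 0.1376 0.1597] rect [520.7 137.8] [  5.  198.1] 89.4
246 med [0.5171 0.145  0.2   ] rect [519.9 145.4] [  5.8 198.7] 89.3
261 med [0.5182 0.1525 0.24  ] rect [520.5 152.2] [  5.6 198.2] 89.2
291 med [0.5184 0.1601 0.2799] rect [520.1 160. ] [  5.5 199.2] 89.5
1399 med [0.5196 0.159  0.2969] rect [519.8 149.8] [ 37.3 199.3] 88.2
[0.31628742 0.31914552 0.32042919]
```

View pics/m12.png

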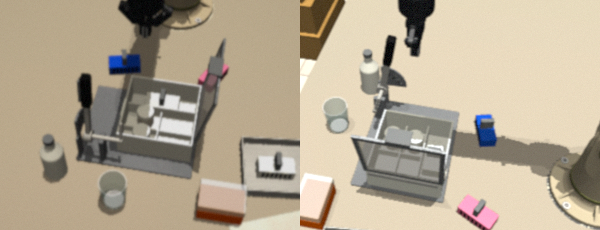

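All contents are placed and level: the fresh cartridge is in the bay, both pots stand in the -y cells, and the spent one is in the tray. The lid leans out about 1.757 rad. I'll go round behind it with closed fingers.

arm_command:
  deltas: "0 -0.035 0 0 0 0 1; 0 -0.035 0 0 0 0 1; 0 -0.035 0 0 0 0 1; 0 -0.035 0 0 0 0 1; 0 -0.035 0 0 0 0 1"

```text
clock: 24.13
position: [0.5186, 0.1475, 0.3944]
ee_rot: [0.0, 1.0, -0.0, -0.001]
contact_force: [-0.1, 0.5, -0.5]
finger_gap: 0.0
grip_force: 0.0
```

arm_command:
  deltas: "0 -0.035 0 0 0 0 1; 0 -0.035 0 0 0 0 1; 0 0 0.036 0 0 0 1; 0 0 0.036 0 0 0 1; 0 0 0.036 0 0 0 1"

```text
clock: 24.55
position: [0.5184, 0.2172, 0.2852]
ee_rot: [-0.0, 1.0, 0.001, -0.0]
contact_force: [0.4, -1.0, -0.6]
finger_gap: 0.001
grip_force: 0.0
```

arm_command:
  deltas: "0 0 0 0 0 0 1; 0 0.025 0 0 0 0 1; 0 0.026 0 0 0 0 1; 0 0.026 0 0 0 0 1; 0 0 0 0 0 0 1"

```text
clock: 24.97
position: [0.5204, 0.1339, 0.2898]
ee_rot: [0.001, 1.0, -0.003, 0.001]
contact_force: [1.0, -1.2, 1.2]
finger_gap: -0.001
grip_force: 0.1
```

arm_command:
  deltas: "0 0.0234 0.0023 0 0 0 1; 0 0.0234 0.0023 0 0 0 1; 0 0.022 0.0083 0 0 0 1; 0 0.022 0.0083 0 0 0 1; 0 0 0 0 0 0 1"

```text
clock: 25.38
position: [0.5193, 0.0432, 0.2661]
ee_rot: [0.001, 1.0, -0.003, -0.001]
contact_force: [-0.2, -0.1, -0.4]
finger_gap: -0.002
grip_force: 0.0
```

```bash
python3 - <<'E'
from h import *
d=snap("side","side13"); print(np.round(get_state()["position"],4))
cv2.imwrite("pics/s13.png",cv2.resize(cv2.convertScaleAbs(d["image"][120:340,170:400,::-1],alpha=1.4),None,fx=2,fy=2))
E
```

```text
[0.5194 0.0458 0.2667]
```

View pics/s13.png

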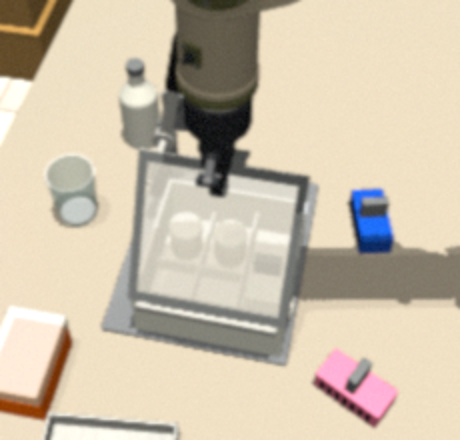

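The lid follows the fingertip at (213,180) and is about 60° from shut. I'll continue along the arc.

arm_command:
  deltas: "0 0.0192 0.0137 0 0 0 1; 0 0.0192 0.0137 0 0 0 1; 0 0.0149 0.0182 0 0 0 1; 0 0.0149 0.0182 0 0 0 1; 0 0 0 0 0 0 1"

```text
clock: 25.85
position: [0.518, -0.0221, 0.2001]
ee_rot: [0.0, 1.0, -0.002, -0.002]
contact_force: [-1.2, -0.4, -0.3]
finger_gap: -0.003
grip_force: 0.0
```

arm_command:
  deltas: "0 0.0097 0.0214 0 0 0 1; 0 0.0097 0.0214 0 0 0 1; 0 0.0027 0.0115 0 0 0 1; 0 0.0027 0.0115 0 0 0 1; 0 0 0 0 0 0 1"

```text
clock: 26.27
position: [0.5185, -0.0438, 0.1353]
ee_rot: [-0.0, 1.0, 0.0, -0.001]
contact_force: [-0.4, -0.2, 0.3]
finger_gap: -0.001
grip_force: 0.0
```

arm_command:
  deltas: "0 0.001 0.012 0 0 0 1; 0 0.001 0.008 0 0 0 1; 0 0 0.004 0 0 0 1; 0 0 0 0 0 0 1; 0 0 0 0 0 0 1"

```text
clock: 26.68
position: [0.5194, -0.0461, 0.113]
ee_rot: [-0.0, 1.0, 0.0, 0.0]
contact_force: [-0.1, -0.7, -0.4]
finger_gap: -0.0
grip_force: 0.0
```

arm_command:
  deltas: "0 0 0.003 0 0 0 1; 0 0 0 0 0 0 1; 0 0 0 0 0 0 1"

```text
clock: 26.93
position: [0.5197, -0.0462, 0.1124]
ee_rot: [0.0, 1.0, 0.0, 0.001]
contact_force: [-10.0, 0.9, 23.3]
finger_gap: 0.003
grip_force: 11.8
```

arm_command:
  deltas: "0 0 0.003 0 0 0 1; 0 0 0 0 0 0 1; 0 0 0 0 0 0 1"

```text
clock: 27.18
position: [0.5198, -0.0462, 0.1121]
ee_rot: [0.001, 1.0, 0.0, 0.001]
contact_force: [-21.8, 2.2, 50.4]
finger_gap: -0.002
grip_force: 24.8
```

```bash
python3 - <<'E'
from h import *
d=snap("side","side14"); Q=cloud(d); print(np.round(get_state()["position"],4),np.round(get_state()["contact_force"],2))
for n,u in dict(a=.42,b=.62).items():
    m=(abs(Q[...,0]-u)<.008)&(Q[...,1]>-.1)&(Q[...,1]<.13)&(Q[...,2]>.08)&(Q[...,2]<.13); q=Q[m]; print(n,m.sum(),np.polyfit(q[:,1],q[:,2],1),np.median(q[:,2]))
c=snap("scene","scene14"); S=cloud(c)
for u in (.42,.615):
    m=(abs(S[...,0]-u)<.01)&(S[...,1]>-.08)&(S[...,1]<.12)&(S[...,2]>.085)&(S[...,2]<.13); q=S[m]; print(m.sum(),np.polyfit(q[:,1],q[:,2],1),np.median(q[:,2]))
E
```

```text
[ 0.5198 -0.0462  0.1121] [-21.77   1.46  49.39]
a 346 [-0.01269954  0.10217966] 0.10228848256740025
b 370 [-0.01143967  0.10240182] 0.10251316569597058
242 [0.00184967 0.10522137] 0.10553443034630461
599 [0.00325273 0.10195283] 0.10439121702732934
```

The lid is shut: the tip stands on it at z = 0.101 and the slope is about 0.01 rad. I'll back off and measure the lever.

arm_command:
  deltas: "0 0 -0.016 0 0 0 1; 0 0 -0.04 0 0 0 1; 0 0 -0.04 0 0 0 1; 0 0 -0.04 0 0 0 -1; 0 0 -0.04 0 0 0 -1"

```text
clock: 27.7
position: [0.5187, -0.0464, 0.2849]
ee_rot: [0.0, 1.0, 0.0, 0.0]
contact_force: [1.8, -0.8, -0.0]
finger_gap: 0.273
grip_force: 0.0
```

arm_command:
  deltas: "0 0 -0.04 0 0 0 -1; 0 0 -0.04 0 0 0 -1; 0 0 -0.04 0 0 0 -1; 0 0 -0.02 0 0 0 -1; 0 0 0 0 0 0 -1"

```text
clock: 28.12
position: [0.5201, -0.0462, 0.4285]
ee_rot: [0.0, 1.0, -0.0, 0.005]
contact_force: [-0.4, -0.6, 0.9]
finger_gap: 0.973
grip_force: 0.0
```

```bash
python3 - <<'E'
from h import *
w=snap("wrist","w15"); d=snap("side","side15"); c=snap("scene","scene15")
print(np.round(get_state()["position"],4),yaw())
for k in (c,d,w):
    P=cloud(k); dark=k["image"].max(2)<70
    P=np.where(dark[...,None],P,np.nan)
    for z in (.23,.26,.29,.305,.315):
        try: rect(P,.55,.68,-.22,-.11,z-.012,z+.012)
        except Exception as e: print("none")
    print()
P=cloud(d); rect(P,.5,.62,-.07,.1,.09,.115)
for k in (d,c):
    Q=cloud(k); m=(Q[...,0]>.43)&(Q[...,0]<.61)&(Q[...,1]>-.07)&(Q[...,1]<.11)&(Q[...,2]>.094)&(Q[...,2]<.13); q=Q[m]; print(m.sum(),np.polyfit(q[:,1],q[:,2],1))
E
```

```text
[ 0.519  -0.0465  0.422 ] 8.045510106946207e-05
54 med [ 0.6365 -0.1579  0.2341] rect [ 631.2 -158.2] [18.2 30.3] 28.5
100 med [ 0.6313 -0.1613  0.261 ] rect [ 629.8 -161.2] [20.9 34.5] 20.7
100 med [ 0.626  -0.1613  0.2904] rect [ 624.  -162.5] [17.5 32.8] 12.6
98 med [ 0.6236 -0.1607  0.3046] rect [ 617.8 -159.9] [27.7 32.7] 53.0
121 med [ 0.6202 -0.1599  0.3176] rect [ 615.3 -162.6] [27.  30.3] 9.3

38 med [ 0.6232 -0.149   0.2331] rect [ 623.8 -149.9] [23.2  9.4] 5.8
50 med [ 0.6189 -0.1491  0.2612] rect [ 619.1 -149.5] [23.1  6.9] 5.5
57 med [ 0.6144 -0.149   0.2908] rect [ 613.3 -148.4] [25.4 10.3] 10.0
77 med [ 0.6086 -0.1494  0.3089] rect [ 608.5 -154.5] [30.6 19.8] 57.0
79 med [ 0.6109 -0.152   0.3153] rect [ 610.3 -157.3] [25.3 22.1] 84.3

168 med [ 0.6294 -0.1489  0.2322] rect [ 630.7 -153.4] [14.9 32.6] 55.6
283 med [ 0.6237 -0.1486  0.2607] rect [ 624.8 -152.5] [14.1 31.4] 60.2
378 med [ 0.6184 -0.1488  0.2905] rect [ 619.5 -151.7] [13.1 31.5] 61.7
1001 med [ 0.6098 -0.1521  0.3147] rect [ 613.6 -160. ] [28.  24.9] 0.3
1268 med [ 0.6126 -0.1573  0.3162] rect [ 612.7 -160. ] [26.3 24.9] 0.3

2120 med [0.5598 0.0214 0.1023] rect [560.  15.] [169.9 119.9] 89.9
3438 [0.00074225 0.10229105]
3346 [0.00217569 0.10520888]
```

arm_command:
  deltas: "0.0243 0.0286 0 0 0 0 -1; 0.0243 0.0286 0 0 0 0 -1; 0.0243 0.0286 0 0 0 0 -1; 0.0243 0.0286 0 0 0 0 -1; 0 0 0 0 0 0 -1"

```text
clock: 28.68
position: [0.6182, -0.1681, 0.4148]
ee_rot: [0.0, 1.0, -0.004, -0.005]
contact_force: [-0.5, -0.6, -1.7]
finger_gap: 1.0
grip_force: 0.0
```

arm_command:
  deltas: "0 0 0.04 0 0 0 -1; 0 0 0.04 0 0 0 -1; 0 0 0.03 0 0 0 -1; 0 0 0 0 0 0 -1; 0 0 0 0 0 0 -1"

```text
clock: 29.1
position: [0.6149, -0.161, 0.3102]
ee_rot: [-0.001, 1.0, -0.0, -0.003]
contact_force: [0.6, 0.2, 1.5]
finger_gap: 0.997
grip_force: 0.0
```

```bash
python3 - <<'E'
from h import *
w=snap("wrist","w16"); P=cloud(w); print(np.round(get_state()["position"],4))
rect(P,.57,.66,-.2,-.12,.308,.325)
im=w["image"][:,:,::-1]; cv2.imwrite("pics/w16.png",im)
E
```

```text
[ 0.6162 -0.161   0.3132]
2665 med [ 0.6176 -0.1614  0.3165] rect [ 612.9 -161.6] [25.7 26.6] 89.5
```

View pics/w16.png

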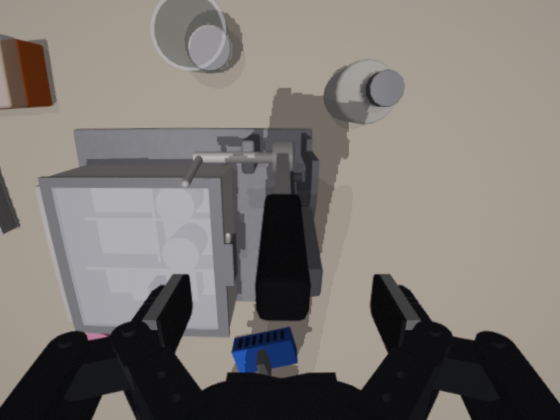

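The wrist view shows the lid shut and the grip, top at (283,285), between the open fingers with the paddle on its right side. I'll go down and squeeze.

arm_command:
  deltas: "0 0 0.02 0 0 0 -1; 0 0 0.018 0 0 0 -1; 0 0 0 0 0 0 1; 0 0 0 0 0 0 1; 0 0 0 0 0 0 1"

```text
clock: 29.57
position: [0.6173, -0.1611, 0.2774]
ee_rot: [0.0, 1.0, -0.0, 0.002]
contact_force: [0.1, -0.4, 0.1]
finger_gap: 0.604
grip_force: 0.0
```

arm_command:
  deltas: "0 0 0 0 0 0 1; 0 0 0 0 0 0 1; 0 0 0 0 0 0 1; 0 0 0 0 0 0 1; 0 0 0 0 0 0 1"

```text
clock: 29.98
position: [0.6172, -0.1617, 0.2774]
ee_rot: [0.001, 1.0, -0.001, 0.002]
contact_force: [0.1, -0.5, 6.4]
finger_gap: 0.296
grip_force: 61.7
```

arm_command:
  deltas: "-0.0193 0 0.0045 0 0 0 1; -0.0187 0 0.0066 0 0 0 1; -0.0178 0 0.0086 0 0 0 1; 0 0 0 0 0 0 1"

```text
clock: 30.32
position: [0.5599, -0.1612, 0.2575]
ee_rot: [0.001, 1.0, -0.001, 0.002]
contact_force: [0.8, 0.7, 9.1]
finger_gap: 0.297
grip_force: 62.0
```

arm_command:
  deltas: "-0.0168 0 0.0105 0 0 0 1; -0.0155 0 0.0123 0 0 0 1; -0.0141 0 0.0139 0 0 0 1; 0 0 0 0 0 0 1"

```text
clock: 30.65
position: [0.5128, -0.1607, 0.2192]
ee_rot: [0.0, 1.0, -0.001, 0.001]
contact_force: [-5.1, 3.9, 12.4]
finger_gap: 0.297
grip_force: 61.9
```

arm_command:
  deltas: "-0.0125 0 0.0154 0 0 0 1; -0.0107 0 0.0167 0 0 0 1; -0.0088 0 0.0177 0 0 0 1; 0 0 0 0 0 0 1"

```text
clock: 30.98
position: [0.4812, -0.1604, 0.1678]
ee_rot: [-0.0, 1.0, -0.0, -0.0]
contact_force: [-4.3, 4.2, 7.3]
finger_gap: 0.296
grip_force: 61.6
```

arm_command:
  deltas: "-0.0068 0 0.0186 0 0 0 1; -0.0047 0 0.0192 0 0 0 1; -0.0026 0 0.0196 0 0 0 1; 0 0 0.002 0 0 0 1; 0 0 0 0 0 0 1"

```text
clock: 31.4
position: [0.468, -0.1603, 0.1094]
ee_rot: [-0.001, 1.0, -0.0, -0.001]
contact_force: [-6.5, 4.9, 6.5]
finger_gap: 0.299
grip_force: 62.7
```

arm_command:
  deltas: "0 0 0.003 0 0 0 1; 0 0 0 0 0 0 1; 0 0 0 0 0 0 1"

```text
clock: 31.65
position: [0.4678, -0.1603, 0.1072]
ee_rot: [-0.001, 1.0, -0.0, -0.001]
contact_force: [-8.7, 5.3, 8.9]
finger_gap: 0.298
grip_force: 62.9
```

arm_command:
  deltas: "0 0 0.003 0 0 0 1; 0 0 0 0 0 0 1; 0 0 0 0 0 0 1"

```text
clock: 31.9
position: [0.4679, -0.1603, 0.1064]
ee_rot: [-0.0, 1.0, -0.0, -0.001]
contact_force: [-19.0, 8.9, 30.8]
finger_gap: 0.296
grip_force: 66.0
```

Now at the stop. I'll release with a partial opening, then rise.

arm_command:
  deltas: "0 0 0 0 0 0 -0.3; 0 0 0 0 0 0 -0.3; 0 0 0 0 0 0 -0.3; 0 0 0 0 0 0 -0.3"

```text
clock: 32.23
position: [0.4687, -0.1609, 0.1034]
ee_rot: [-0.0, 1.0, 0.0, 0.0]
contact_force: [0.5, -0.4, -0.5]
finger_gap: 0.655
grip_force: 0.0
```

arm_command:
  deltas: "0 0 -0.02 0 0 0 -0.3; 0 0 -0.04 0 0 0 -0.3; 0 0 -0.04 0 0 0 -0.3; 0 0 -0.04 0 0 0 -0.3; 0 0 -0.04 0 0 0 -0.3"

```text
clock: 32.65
position: [0.4678, -0.1606, 0.285]
ee_rot: [-0.0, 1.0, 0.0, -0.0]
contact_force: [2.1, -0.3, 0.0]
finger_gap: 0.655
grip_force: 0.0
```

arm_command:
  deltas: "0 0 -0.04 0 0 0 -1; 0 0 0 0 0 0 -1; 0 0 0 0 0 0 -1; 0 0 0 0 0 0 -1"

```text
clock: 32.98
position: [0.468, -0.1608, 0.3225]
ee_rot: [-0.0, 1.0, 0.0, -0.0]
contact_force: [-0.5, -0.2, -0.6]
finger_gap: 0.997
grip_force: 0.0
```

```bash
python3 - <<'E'
from h import *
w=snap("wrist","w17"); d=snap("side","side17"); c=snap("scene","scene17")
print(np.round(get_state()["position"],4))
for k in (w,d,c):
    P=cloud(k); m=(k["image"].max(2)<70)&(P[...,0]>.42)&(P[...,0]<.545)&(P[...,1]>-.176)&(P[...,1]<-.145)&(P[...,2]>.11)&(P[...,2]<.2); q=P[m]
    if m.sum()>10: print(m.sum(),np.polyfit(q[:,0],q[:,2],1),np.percentile(q[:,2],[5,50,95]),np.percentile(q[:,1],[2,98]))
for k in (d,c,w):
    Q=cloud(k); m=(Q[...,0]>.43)&(Q[...,0]<.61)&(Q[...,1]>-.07)&(Q[...,1]<.11)&(Q[...,2]>.094)&(Q[...,2]<.13); q=Q[m]; print(m.sum(),np.polyfit(q[:,1],q[:,2],1))
im=np.hstack([w["image"][:,:420],c["image"][100:,130:510][:320].repeat(1,0) if 0 else cv2.resize(c["image"][120:320,150:450],(380,420))])[:,:,::-1]
cv2.imwrite("pics/m17.png",cv2.convertScaleAbs(im,alpha=1.3))
E
```

```text
[ 0.4675 -0.1608  0.3213]
2541 [-0.16639238  0.22508932] [0.13644568 0.14382552 0.15120618] [-0.17278629 -0.147682  ]
341 [-0.17464581  0.22513201] [0.12210601 0.14123379 0.15141434] [-0.17219153 -0.14547685]
356 [-0.17902222  0.23265056] [0.12958264 0.14574805 0.15578636] [-0.17444778 -0.14687462]
3450 [-0.00057363  0.10234042]
3332 [-0.00050439  0.1051782 ]
25069 [0.0005174  0.10193709]
```

View pics/m17.png

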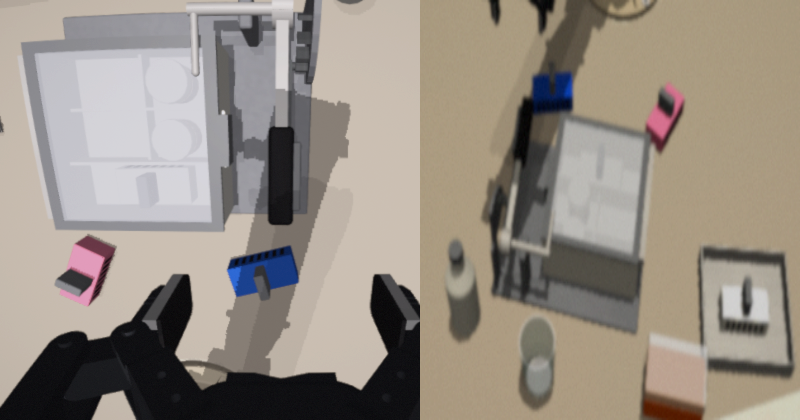

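The picture shows the lever settled at about 1.23 rad with the grip at (281,175) and the paddle out at (297,165). The lid is flat, the pots and fresh cartridge are visible inside, and the spent cartridge is in the tray. I'm handing it in.

```bash
python3 -c "
from plant import *
print(sign_off())"
```

```text
the job is handed in; nothing more can be done
None
```

I handed the job in at about 33 s on the robot's clock, with every step done in order and nothing out of place in the last pictures; `sign_off()` returned no verdict, and I briefly pressed the lid with about 50 N through the closed fingertips after it was already shut.

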